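# Sort grinding balls from flat die discs on the tipping board

### The job

Lift the white board by its bar handle so that all four steel balls roll off into the catch tray while both flat discs stay on the board, and keep it raised until the last ball is in the tray. Then lower the board back level and put both discs in the shallow steel dish. Leave the beaker, the wash bottle and the jar alone.

Things in the scene. Friction and masses are not known exactly. Their poses are not given: they have to be found in the camera images.
- sorter: The sorter: a steel stand fixed to the bench that carries a white tipping board and, beyond the board, a steel catch tray; two steel hinge cheeks 62 mm high stand beside the board's far corners. Origin on the bench under the centre of the board; its x axis points (level) from the handle across the board to the tray, y along the hinge, z up. Its yaw differs each time.
- board (a joint): Tilt of the white board, rad. 0 = level, resting on its stop; grows to at most 0.75 as the handle side is raised. The hinge is level, along the sorter's y, at the board's far edge (sorter x = +95 mm, height 55 mm = board's top face). The board (0.8 kg, no spring, light damping) falls back to 0 if let go; lifting at the handle takes about 4 to 5 N.
- board_mid (a point): Middle of the board's top face. Board 190 mm (x, handle to hinge) by 222 mm (y), 8 mm thick, top face 55 mm above the bench when level. A lip 12 mm high and 5 to 6 mm thick runs along the two sides and the handle side; the hinge side (+x) is open towards the tray. Axes as the sorter's when level; they tilt with the board. Balls start to roll at a tilt between 0.14 and 0.23 rad; discs start to slide somewhere above 0.43 rad.
- handle (a point): Middle of the handle: a round steel bar, 12 mm thick and 128 mm long, along the sorter's y, held by two arms 120 mm apart in front of the board's edge (side nearest the robot). Centre of the bar 65 mm above the bench when level, 250 mm from the hinge line towards the robot and 10 mm above the board's top plane; 52 mm clear between the bar and the board's edge, nothing underneath but the bench. It swings with the board in an arc about the hinge.
- tray_in (a point): Centre of the catch tray's inner floor, 4 mm above the bench; axes as the sorter's. Inside 142 mm (x) by 230 mm (y); walls 40 mm high, the far one 80 mm. It starts right under the board's open edge. Fixed to the sorter.
- dish: Shallow open steel dish fixed to the bench, 170 mm (its x) by 120 mm (its y), 26 mm high, walls 4 mm, floor 4 mm; to the left or the right of the sorter. Origin: centre of its underside, z up.
- ball0_center (a point): Centre of a plain steel grinding ball, 22 mm across, 44 g (may vary), lying on the board at the start.
- ball1_center (a point): Centre of a plain steel grinding ball, 22 mm across, 44 g (may vary), lying on the board at the start.
- ball2_center (a point): Centre of a plain steel grinding ball, 22 mm across, 44 g (may vary), lying on the board at the start.
- ball3_center (a point): Centre of a plain steel grinding ball, 22 mm across, 44 g (may vary), lying on the board at the start.
- disc0: Plain flat steel disc (die platen), 32 mm across, 10 mm thick, about 63 g (may vary), lying flat on the board at the start. Origin: centre of its underside, z up.
- disc1: Plain flat steel disc (die platen), 32 mm across, 10 mm thick, about 63 g (may vary), lying flat on the board at the start. Origin: centre of its underside, z up.
- beaker: Empty glass beaker, 72 mm across, 95 mm tall, open top; bystander standing on the bench on the opposite side of the sorter from the dish. Origin: centre of its underside, z up.
- wash_bottle: White plastic wash bottle, 68 mm across, 160 mm tall; bystander at the far left of the bench. Origin: centre of its underside, z up.
- jar: Amber glass jar with a black cap, 70 mm across, 80 mm tall; bystander at the far right of the bench. Origin: centre of its underside, z up.
Things that resemble listed ones, but are neither listed nor needed, are in the scene too. Of the things shaped like the dish, the steel one is meant.

How it is judged (in metres and radians):
On the way:
1. all four balls are in the catch tray while the board is still raised (over 0.05 rad) with both discs on it (x of ball0_center in the frame of tray_in between -0.075 and 0.075 m and y of ball0_center in the frame of tray_in between -0.119 and 0.119 m and z of ball0_center in the frame of tray_in between 0 and 0.035 m and x of ball1_center in the frame of tray_in between -0.075 and 0.075 m and y of ball1_center in the frame of tray_in between -0.119 and 0.119 m and z of ball1_center in the frame of tray_in between 0 and 0.035 m and x of ball2_center in the frame of tray_in between -0.075 and 0.075 m and y of ball2_center in the frame of tray_in between -0.119 and 0.119 m and z of ball2_center in the frame of tray_in between 0 and 0.035 m and x of ball3_center in the frame of tray_in between -0.075 and 0.075 m and y of ball3_center in the frame of tray_in between -0.119 and 0.119 m and z of ball3_center in the frame of tray_in between 0 and 0.035 m and x of disc0 in the frame of board_mid between -0.095 and 0.095 m and y of disc0 in the frame of board_mid between -0.108 and 0.108 m and z of disc0 in the frame of board_mid between -0.005 and 0.02 m and x of disc1 in the frame of board_mid between -0.095 and 0.095 m and y of disc1 in the frame of board_mid between -0.108 and 0.108 m and z of disc1 in the frame of board_mid between -0.005 and 0.02 m and value of joint board above 0.05 rad), for 0.1 s.
At the end, for the whole second after the job is handed in: All four balls lie in the catch tray, both discs lie inside the dish (below its rim), the board is back level (tilt under 0.03 rad) and everything is at rest (under 0.03 m/s) (x of ball0_center in the frame of tray_in between -0.075 and 0.075 m and y of ball0_center in the frame of tray_in between -0.119 and 0.119 m and z of ball0_center in the frame of tray_in between 0 and 0.035 m and x of ball1_center in the frame of tray_in between -0.075 and 0.075 m and y of ball1_center in the frame of tray_in between -0.119 and 0.119 m and z of ball1_center in the frame of tray_in between 0 and 0.035 m and x of ball2_center in the frame of tray_in between -0.075 and 0.075 m and y of ball2_center in the frame of tray_in between -0.119 and 0.119 m and z of ball2_center in the frame of tray_in between 0 and 0.035 m and x of ball3_center in the frame of tray_in between -0.075 and 0.075 m and y of ball3_center in the frame of tray_in between -0.119 and 0.119 m and z of ball3_center in the frame of tray_in between 0 and 0.035 m and x of disc0 in the frame of dish between -0.085 and 0.085 m and y of disc0 in the frame of dish between -0.06 and 0.06 m and z of disc0 in the frame of dish between 0 and 0.024 m and x of disc1 in the frame of dish between -0.085 and 0.085 m and y of disc1 in the frame of dish between -0.06 and 0.06 m and z of disc1 in the frame of dish between 0 and 0.024 m and value of joint board below 0.03 rad and linear speed of each of disc0, disc1, ball0, ball1, ball2, ball3 below 0.03 m/s); the robot touches nothing.
It fails at once if the beaker is moved more than 30 mm or tipped more than 0.3 rad (distance of beaker from where it was at the start of the episode above 0.03 m or angle between beaker's own z axis and vertical above 0.3 rad).
It fails at once if the wash bottle is moved more than 30 mm or tipped more than 0.3 rad (distance of wash_bottle from where it was at the start of the episode above 0.03 m or angle between wash_bottle's own z axis and vertical above 0.3 rad).
It fails at once if the jar is moved more than 30 mm or tipped more than 0.3 rad (distance of jar from where it was at the start of the episode above 0.03 m or angle between jar's own z axis and vertical above 0.3 rad).
It also fails if it takes over 64 s, if anything falls off the work surface, if the arm or the gripper's body presses on something with over 40 N, if the wrist force passes 120 N, or if a joint passes its speed limit or range.

### The arm

A 6-joint arm with a two-finger parallel gripper is mounted at the origin on the work surface. World frame = base frame: x ahead of the robot, y to its left, z up, the work surface at z = 0. Lengths are in m, angles in degrees, forces in N, time in s.
With the tool pointing down it reaches from about 0.4 to 0.825 m from the base axis. Payload 7 kg.
Tool frame: the origin (TCP) lies midway between the tips of the shut fingers; the grasp point (between the pads) lies 19 mm behind it (ctrl.grip_point_offset is the distance from the TCP to the grasp point, in m); x points along the fingers, y is the direction in which the jaws open and shut, and the axes are right-handed (so a half turn about x gives the same grasp; the last joint's range is limited). The gripper opens to 88 mm and grips with 3 to 60 N. Pads are 19 mm wide; open, the fingers measure 130 mm over their backs; the gripper's body (78 mm by 193 mm) begins 47 mm behind the grasp point.
Start: joints at [79.704, 20.546, 0.682, 0, -70.136, -16.507], TCP at [0.304, 0.602, 0.227] pointing down, gripper open.
Joint ranges: [-176.03, 176.03], [-82.01, 121.73], [-58.28, 71.71], [-173.87, 95.51], [-174.79, -0.11], [-173.66, 173.66]. Speed limits (degrees/s): [136.94, 136.94, 172.46, 180, 180, 180].

### API

Orientations are given as [roll, pitch, yaw] about the fixed x, y, z axes, in that order (R = Rz(yaw) Ry(pitch) Rx(roll)).
In Python, from plant import ctrl gives the robot as it stands.
- The arm moves only by the tool drive_tool, never from a script. Its argument "plan" is a list of rows, each a list of 3 entries, a list of its own where there are three numbers: the shift along the tool's x, y, z in m, then the turn, a rotation vector about the tool's x, y, z in degrees, then the opening, from 0 (shut) to 1 (fully open). In form: [[[dx, dy, dz], [wx, wy, wz], grip], ...]. A call has 1 to 20 rows; each row is the pose to reach, as a shift and turn from the pose measured when the call began, along the tool's axes at that moment; what a row does not reach only later rows make up. A row lasts 1/12 s, in which the tool goes at most 41.7 mm and 7.16 degrees, less where a joint would pass 70% of its speed; a pose out of reach is approached as far as the arm can. A call with a gripper value outside its range is refused whole. The fingers move at their own pace and stop on an object; the grip force is fixed at half the most. Time passes only in rows, so rows that repeat a pose let the fingers close. It gives the time, the measured TCP pose, the force and the opening at its end, in the units of the state.
- ctrl.get_obs(): the state, without advancing time (a new reading comes with each control period).
- ctrl.snapshot(name): name is "scene" or "side" or "wrist"; returns the picture (384x512x3 uint8, blue, green, red); there is no depth.
- ctrl.get_calibration(name): a dict with "fx", "fy", "cx", "cy" (pixels), "dist_coeffs" ([k1, k2, p1, p2, k3] as OpenCV has them; the pictures are not rectified), "R" (3x3) and "t" (3): a world point X has camera coordinates R X + t. Camera axes: x right, y down, z forward; pixel columns grow to the right and rows downward; lengths in m; the calibration is good to about 2 mm. A picture is of the moment at which its call begins: read the wrist's pose just before it. get_calibration takes no time and is no camera call; for the wrist camera it gives the pose at the moment of the call.
- ctrl.close_job(): hands the job in, once; it reports no verdict.
Trained networks look in the newest picture that a camera, given by its name, has taken for a name from the list of things; names that differ only in an ending like _2 or _b are one class to them, and where a whole thing is asked for, a point or a joint stands for the part that bears it (a point fixed in the world has none). Each returns a list of dicts, best first, with "confidence" (0 to 1); they miss things now and then, are a little off and sometimes report something else, mostly with a low value. They report only what shows in the picture. A call takes as long as a camera call. They do not tell look-alikes from the thing itself.
- ctrl.cut_out(camera, name): "pixels" (384x512 bool, what is visible of it) and "pixel" ([column, row] in pixels, amid what is visible of it).
- ctrl.landmark_of(camera, name): "pixel" ([column, row] in pixels: a listed point, or the origin of a listed thing).
The state is a dict: "clock": time; "joint_pos": joint angles; "qvel": joint speeds; "tau": joint torques, N m; "tool_pos": TCP position; "orientation": TCP orientation; "force": force on the tool from outside, world axes, zero at the start; "moment": the same for the moment, N m; "opening": finger opening in m.
Only numpy, scipy, OpenCV 4.12 (cv2) and the standard library are available. Lean on these libraries where they do the work, as an engineer would, in place of code of your own. Each camera call takes 0.05 s, during which the arm holds its last target. There are 200 camera calls.

## Working session

There is one attempt and no reset: what is moved stays moved. The work goes in short steps, Python scripts to look and compute and a tool call to move; the robot and the scene stay as the last step left them, time stands still between calls to the robot, and variables do not carry over. Pictures are saved under pics/ and viewed, about 8 in all and at most 12, crops included, and the job is handed in when it is done.

Besides the shell and the picture viewer there is one more tool, called after ">>>" as name(argument=value, ...), one argument or row to a line, values as JSON. drive_tool: Moves the arm, as the interface text tells. Its arguments: {"type":"object","properties":{"plan":{"type":"array","items":{"type":"array"}}},"required":["plan"]}

```bash
ls; mkdir -p pics; cat > h.py <<'E'
import numpy as np, cv2
from plant import ctrl
from scipy.spatial.transform import Rotation as Ro
def ray(cam,px,cal=None):
    c=cal or ctrl.get_calibration(cam)
    K=np.array([[c['fx'],0,c['cx']],[0,c['fy'],c['cy']],[0,0,1]])
    u=cv2.undistortPoints(np.array([[px]],float),K,np.array(c['dist_coeffs'],float))[0,0]
    R=np.array(c['R']);t=np.array(c['t'])
    return -R.T@t, R.T@np.array([u[0],u[1],1])
def at(cam,px,z,cal=None):
    o,d=ray(cam,px,cal); return o+d*(z-o[2])/d[2]
def proj(cam,X,cal=None):
    c=cal or ctrl.get_calibration(cam)
    K=np.array([[c['fx'],0,c['cx']],[0,c['fy'],c['cy']],[0,0,1]])
    return cv2.projectPoints(np.array(X,float).reshape(-1,3),cv2.Rodrigues(np.array(c['R']))[0],np.array(c['t'],float),K,np.array(c['dist_coeffs'],float))[0][:,0]
def rel(p,rpy=None):
    "tool-frame shift/turn from the present pose to world TCP p, orientation matrix"
    o=ctrl.get_obs();R=Ro.from_euler('xyz',o['orientation'],degrees=True)
    d=R.inv().apply(np.array(p)-o['tool_pos'])
    w=(R.inv()*rpy).as_rotvec(degrees=True) if rpy is not None else None
    return np.round(d,4),w
E
python3 - <<'E'
from h import *
o=ctrl.get_obs()
for k,v in o.items(): print(k,np.round(v,3))
print(ctrl.grip_point_offset)
ims=[]
for c in ['scene','side']:
    im=ctrl.snapshot(c); cv2.imwrite(f'pics/{c}0.png',im)
    k=ctrl.get_calibration(c); print(c,-np.array(k['R']).T@k['t'])
    for n,z in [('handle',.065),('board_mid',.055),('tray_in',.004),('dish',0),('ball0_center',.066),('disc0',.055),('beaker',0),('wash_bottle',0),('jar',0)]:
        for r in ctrl.landmark_of(c,n)[:6]:
            print(c,n,round(r['confidence'],2),np.round(r['pixel']),np.round(at(c,r['pixel'],z),3))
E
```

```text
pics
clock 0.0
joint_pos [ 7.9705e+01  2.0588e+01  6.3500e-01 -2.0000e-02 -7.0135e+01 -1.6505e+01]
qvel [ 0.046 -0.083  0.103 -0.005 -0.023  0.176]
tau [ 2.0000e-03 -5.8272e+01  2.9305e+01  6.9970e+00  7.0000e-03 -0.0000e+00]
tool_pos [0.304 0.602 0.226]
orientation [  94.516   89.911 -112.29 ]
force [ 0.603 -0.001  0.013]
moment [-0.039 -0.005  0.051]
opening 0.088
0.0188
scene [ 1.45058384 -0.19428529  0.8042541 ]
scene handle 0.62 [290. 159.] [0.429 0.043 0.065]
scene board_mid 0.94 [306. 193.] [0.597 0.065 0.055]
scene tray_in 0.9 [329. 241.] [0.749 0.102 0.004]
scene dish 0.85 [225. 158.] [ 0.307 -0.169  0.   ]
scene dish 0.76 [169. 193.] [ 0.486 -0.361 -0.   ]
scene dish 0.68 [103. 197.] [ 0.485 -0.572  0.   ]
scene dish 0.52 [306. 188.] [0.506 0.087 0.   ]
scene ball0_center 0.39 [283. 192.] [ 0.598 -0.009  0.066]
scene disc0 0.68 [307. 203.] [0.638 0.057 0.055]
scene disc0 0.59 [319. 181.] [0.543 0.119 0.055]
scene disc0 0.46 [292. 188.] [0.566 0.026 0.055]
scene beaker 0.58 [381. 174.] [0.455 0.37  0.   ]
scene wash_bottle 0.66 [414. 222.] [0.7   0.383 0.   ]
scene jar 0.85 [152. 225.] [ 0.629 -0.403  0.   ]
side [ 0.4292042  -1.13443808  0.8141823 ]
side handle 0.89 [222. 181.] [0.428 0.038 0.065]
side board_mid 0.8 [263. 180.] [0.587 0.042 0.055]
side tray_in 0.72 [301. 183.] [0.752 0.091 0.004]
side dish 0.89 [192. 228.] [ 0.317 -0.154  0.   ]
side dish 0.73 [253. 328.] [ 0.49  -0.567  0.   ]
side dish 0.6 [244. 267.] [ 0.484 -0.356  0.   ]
side ball0_center 0.6 [269. 184.] [ 0.606 -0.002  0.066]
side ball0_center 0.52 [259. 189.] [ 0.561 -0.035  0.066]
side disc0 0.52 [261. 182.] [0.576 0.028 0.055]
side disc0 0.49 [260. 172.] [0.582 0.104 0.055]
side beaker 0.74 [230. 156.] [0.471 0.351 0.   ]
side wash_bottle 0.72 [275. 150.] [0.689 0.396 0.   ]
side jar 0.69 [301. 274.] [ 0.651 -0.398  0.   ]
```

```bash
python3 - <<'E'
import cv2,numpy as np
a=cv2.imread('pics/scene0.png')[140:265,60:450];b=cv2.imread('pics/side0.png')[130:350,130:380]
a=cv2.resize(a,None,fx=2,fy=2,interpolation=3);b=cv2.resize(b,None,fx=1.5,fy=1.5,interpolation=3)
c=np.zeros((590,780,3),np.uint8);c[:250,:780]=a;c[255:255+330,:375]=b
cv2.imwrite('pics/m0.png',c)
E
```

```text
(no output)
```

View pics/m0.png

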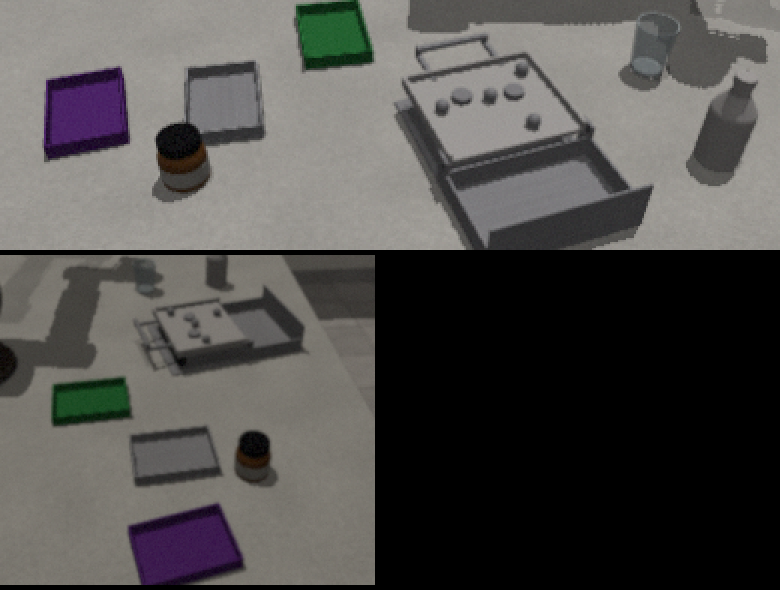

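The scene view shows the board with 4 balls and 2 discs: discs near (291,188) and (317,185), balls near (281,193), (305,188), (321,175) and (327,201). The steel dish is the grey one at about (172,190), so world (0.485,-0.358), close to the jar. The sorter yaw is about 10°.

```bash
cat >> h.py <<'E'
def down(yaw,s=1):
    "tool x down, tool y along s*(cos yaw, sin yaw)"
    y=s*np.array([np.cos(yaw),np.sin(yaw),0]);x=np.array([0,0,-1.])
    return Ro.from_matrix(np.c_[x,y,np.cross(x,y)])
E
python3 - <<'E'
from h import *
o=ctrl.get_obs();R=Ro.from_euler('xyz',o['orientation'],degrees=True)
print(R.as_matrix().round(2))
k=ctrl.get_calibration('wrist');c=-np.array(k['R']).T@k['t']
print('cam in tool',R.inv().apply(c-o['tool_pos']).round(3),'axis',R.inv().apply(np.array(k['R'])[2]).round(3),k['fx'])
for s in (1,-1): print(s,rel([.45,.045,.26],down(np.radians(10),s)))
E
```

```text
[[ 0.   -0.45 -0.89]
 [ 0.   -0.89  0.45]
 [-1.   -0.    0.  ]]
cam in tool [-0.158  0.001 -0.084] axis [ 0.952 -0.001  0.307] 325.99980014323097
1 (array([-0.0334,  0.4319, -0.3813]), array([-1.26801600e+02, -1.31026626e-03,  8.37124059e-04]))
-1 (array([-0.0334,  0.4319, -0.3813]), array([5.31984003e+01, 7.01369437e-04, 1.09778318e-03]))
```

>>> drive_tool(
  plan=[
    [[-0.04,0.03,-0.03],[4,0,0],1],
    [[-0.043,0.053,-0.059],[7,0,0],1],
    [[-0.043,0.079,-0.088],[11,0,0],1],
    [[-0.043,0.106,-0.118],[14,0,0],1],
    [[-0.043,0.132,-0.147],[18,0,0],1],
    [[-0.043,0.158,-0.176],[21,0,0],1],
    [[-0.043,0.185,-0.206],[25,0,0],1],
    [[-0.043,0.211,-0.235],[28,0,0],1],
    [[-0.043,0.238,-0.265],[32,0,0],1],
    [[-0.043,0.264,-0.294],[35,0,0],1],
    [[-0.043,0.29,-0.323],[39,0,0],1],
    [[-0.043,0.317,-0.353],[42,0,0],1],
    [[-0.043,0.343,-0.382],[46,0,0],1],
    [[-0.043,0.37,-0.412],[49.5,0,0],1],
    [[-0.043,0.396,-0.441],[53,0,0],1],
    [[-0.043,0.396,-0.441],[53,0,0],1],
    [[-0.043,0.396,-0.441],[53,0,0],1],
    [[-0.043,0.396,-0.441],[53,0,0],1],
  ],
)

```text
clock: 2.5
tool_pos: [0.5194, 0.0499, 0.2695]
orientation: [-2.8, 90.0, 97.4]
force: [0.1, 0.1, 0.2]
opening: 0.0876
```

```bash
python3 - <<'E'
from h import *
import json
o=ctrl.get_obs();print(np.round(o['tool_pos'],3),np.round(o['orientation'],1),np.round(o['joint_pos'],1),np.round(o['qvel'],2))
cal=ctrl.get_calibration('wrist');im=ctrl.snapshot('wrist');cv2.imwrite('pics/w1.png',im)
json.dump({k:np.array(v).tolist() for k,v in cal.items()},open('w1.json','w'))
for n,z in [('handle',.065),('board_mid',.055),('tray_in',.004),('ball0_center',.066),('disc0',.055)]:
    for r in ctrl.landmark_of('wrist',n)[:6]:
        print(n,round(r['confidence'],2),np.round(r['pixel']),np.round(at('wrist',r['pixel'],z,cal),3))
E
```

```text
[0.519 0.05  0.27 ] [-2.8 90.  97.4] [ 27.    4.5 -14.5  -0.  -71.  -16.9] [ 1.76 -0.24  0.02  0.02 -0.01  0.06]
handle 0.67 [334. 160.] [0.437 0.031 0.065]
board_mid 0.64 [198. 159.] [0.59  0.06  0.055]
tray_in 0.55 [ 79. 161.] [0.754 0.104 0.004]
ball0_center 0.77 [201.  88.] [ 0.595 -0.019  0.066]
disc0 0.63 [221. 131.] [0.568 0.023 0.055]
disc0 0.58 [212. 198.] [0.569 0.106 0.055]
```

View pics/w1.png

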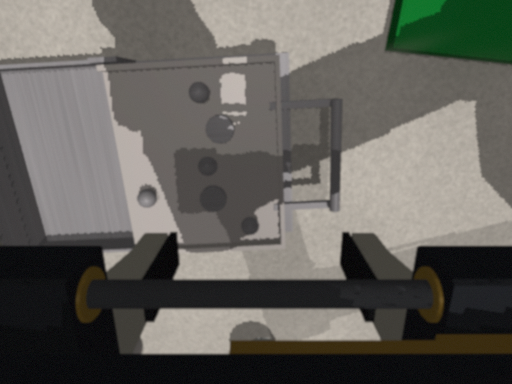

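The wrist view shows the bar from (336,100) to (335,210). Balls are at (199,92), (207,166), (147,196), (250,225) and discs at (220,128), (213,198).

```bash
python3 - <<'E'
from h import *
import json
cal=json.load(open('w1.json'));A=lambda p,z:at('wrist',p,z,cal)
a,b=A((336,99),.065),A((335,210),.065);print('bar',a,b,np.linalg.norm(a-b))
ya=np.degrees(np.arctan2(*(a-b)[[0,1]]*np.array([1,-1])));m=(a+b)/2;print('yaw',ya,m)
e1,e2=A((278,57),.067),A((281,245),.067);print('edge',e1,e2,np.linalg.norm(e1-e2),np.degrees(np.arctan2((e1-e2)[0],-(e1-e2)[1])))
for y in [np.radians(10)]:
    ex=np.array([np.cos(y),np.sin(y),0]);ey=np.array([-ex[1],ex[0],0])
    bm=m+.155*ex;print('mid',bm)
    for n,p,z in [('ball',(199,92),.066),('ball',(207,166),.066),('ball',(147,196),.066),('ball',(250,225),.066),('disc',(220,128),.065),('disc',(213,198),.065)]:
        q=A(p,z);print(n,q.round(3),'board',np.round([(q-bm)@ex,(q-bm)@ey],3))
for s in [-1]: print(rel([m[0],m[1],.12],down(np.radians(10),s)))
E
```

```text
bar [ 0.45129619 -0.03369718  0.065     ] [0.42085712 0.09047935 0.065     ] 0.1278528364881344
yaw 13.773189098687087 [0.43607666 0.02839108 0.065     ]
edge [ 0.52068575 -0.06359806  0.067     ] [0.47542319 0.14640447 0.067     ] 0.21482496081895924 12.163086909967054
mid [0.58872186 0.05530655 0.065     ]
ball [ 0.597 -0.015  0.066] board [-0.004 -0.071]
ball [0.578 0.064 0.066] board [-0.009  0.01 ]
ball [0.643 0.112 0.066] board [0.063 0.047]
ball [0.517 0.127 0.066] board [-0.058  0.083]
disc [0.569 0.019 0.065] board [-0.025 -0.033]
disc [0.566 0.101 0.065] board [-0.014  0.049]
(array([ 0.1497,  0.086 , -0.0075]), array([0.30673521, 0.00760513, 0.01632878]))
```

>>> drive_tool(
  plan=[
    [[0.02,0.03,-0.003],[-1,0,0],0.45],
    [[0.04,0.06,-0.005],[-2,0,0],0.45],
    [[0.06,0.086,-0.0075],[-2.7,0,0],0.45],
    [[0.09,0.086,-0.0075],[-2.7,0,0],0.45],
    [[0.11,0.086,-0.0075],[-2.7,0,0],0.45],
    [[0.13,0.086,-0.0075],[-2.7,0,0],0.45],
    [[0.15,0.086,-0.0075],[-2.7,0,0],0.45],
    [[0.165,0.086,-0.0075],[-2.7,0,0],0.45],
    [[0.18,0.086,-0.0075],[-2.7,0,0],0.45],
    [[0.195,0.086,-0.0075],[-2.7,0,0],0.45],
    [[0.21,0.086,-0.0075],[-2.7,0,0],0.45],
    [[0.2235,0.086,-0.0075],[-2.7,0,0],0.45],
    [[0.2235,0.086,-0.0075],[-2.7,0,0],0.45],
    [[0.2235,0.086,-0.0075],[-2.7,0,0],0.45],
  ],
)

```text
clock: 3.97
tool_pos: [0.4357, 0.0286, 0.046]
orientation: [111.9, 89.9, -145.0]
force: [-0.2, 0.2, 1.4]
opening: 0.0393
```

```bash
python3 - <<'E'
from h import *
o=ctrl.get_obs();print(np.round(o['tool_pos'],4),np.round(o['joint_pos'],1),o['opening'],o['force'])
cal=ctrl.get_calibration('wrist');im=ctrl.snapshot('wrist');cv2.imwrite('pics/w2.png',im)
E
```

```text
[0.4357 0.0286 0.046 ] [ 29.8  10.4 -41.8   0.  -37.8 -16.8] 0.0392767846951123 [-0.1927587   0.22246166  1.42586781]
```

View pics/w2.png

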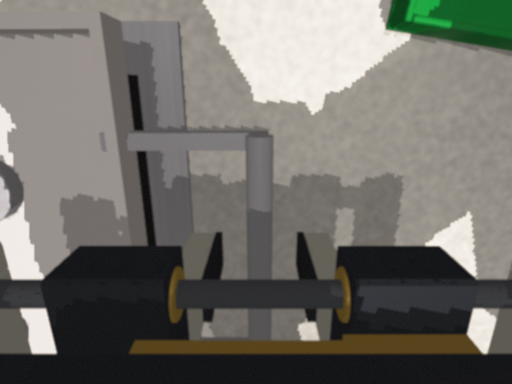

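The bar, at about column 260, is centred between the fingers (222 and 300) and square to them. I'll close now.

>>> drive_tool(
  plan=[
    [[0,0,0],[0,0,0],0.1],
    [[0,0,0],[0,0,0],0.1],
    [[0,0,0],[0,0,0],0],
    [[0,0,0],[0,0,0],0],
    [[0,0,0],[0,0,0],0],
    [[0,0,0],[0,0,0],0],
  ],
)

```text
clock: 4.52
tool_pos: [0.4358, 0.0287, 0.0469]
orientation: [98.6, 90.0, -158.4]
force: [-3.7, 0.8, 6.5]
opening: 0.011
```

```bash
python3 - <<'E'
from h import *
# lift path in tool frame: grip point arc about hinge, tool turning with board
o=ctrl.get_obs();print(o['opening'],o['force'],o['tool_pos'])
R=Ro.from_euler('xyz',o['orientation'],degrees=True).as_matrix()
print('tool y',R[:,1],'z',R[:,2])
# ey (sorter y) = +tool z (y=-ex,x down); hinge in tool coords
# sorter frame -> tool: ex=-ty, ez=-tx, ey=tz
g=.0188
for th in [.05,.1,.15,.2,.23,.26,.28,.3,.32,.34,.36,.38]:
    # TCP relative to hinge (x,z): bar (-.25,.01), TCP (-.25,.01-g)
    v=np.array([-.25,.01-g]);c,s=np.cos(th),np.sin(th)
    w=np.array([c*v[0]+s*v[1],-s*v[0]+c*v[1]])-v
    print(th,'dx',round(-w[1],4),'dy',round(-w[0],4),'wz',round(np.degrees(th),2))
E
```

```text
0.01099497488737311 [-3.74519514  0.82872145  6.45343814] [0.43584556 0.02872533 0.04688826]
tool y [-9.74146409e-01 -2.25917449e-01  2.82139724e-04] z [-2.25917469e-01  9.74146444e-01 -4.25893699e-05]
0.05 dx -0.0125 dy 0.0001 wz 2.86
0.1 dx -0.025 dy -0.0004 wz 5.73
0.15 dx -0.0375 dy -0.0015 wz 8.59
0.2 dx -0.0498 dy -0.0032 wz 11.46
0.23 dx -0.0572 dy -0.0046 wz 13.18
0.26 dx -0.0646 dy -0.0061 wz 14.9
0.28 dx -0.0694 dy -0.0073 wz 16.04
0.3 dx -0.0743 dy -0.0086 wz 17.19
0.32 dx -0.0791 dy -0.0099 wz 18.33
0.34 dx -0.0839 dy -0.0114 wz 19.48
0.36 dx -0.0886 dy -0.0129 wz 20.63
0.38 dx -0.0934 dy -0.0146 wz 21.77
```

>>> drive_tool(
  plan=[
    [[-0.005,0,0],[0,0,1.1],0],
    [[-0.0125,0,0],[0,0,2.9],0],
    [[-0.019,0,0],[0,0,4.3],0],
    [[-0.025,-0.0004,0],[0,0,5.7],0],
    [[-0.0312,-0.001,0],[0,0,7.2],0],
    [[-0.0375,-0.0015,0],[0,0,8.6],0],
    [[-0.042,-0.002,0],[0,0,9.7],0],
    [[-0.046,-0.0027,0],[0,0,10.6],0],
    [[-0.0498,-0.0032,0],[0,0,11.5],0],
    [[-0.0535,-0.0039,0],[0,0,12.3],0],
    [[-0.0572,-0.0046,0],[0,0,13.2],0],
    [[-0.061,-0.0053,0],[0,0,14],0],
    [[-0.0646,-0.0061,0],[0,0,14.9],0],
    [[-0.067,-0.0067,0],[0,0,15.5],0],
    [[-0.0694,-0.0073,0],[0,0,16],0],
    [[-0.0718,-0.008,0],[0,0,16.6],0],
    [[-0.0743,-0.0086,0],[0,0,17.2],0],
    [[-0.0743,-0.0086,0],[0,0,17.2],0],
    [[-0.0743,-0.0086,0],[0,0,17.2],0],
    [[-0.0743,-0.0086,0],[0,0,17.2],0],
  ],
)

```text
clock: 6.18
tool_pos: [0.4442, 0.0307, 0.121]
orientation: [90.0, 72.8, -167.0]
force: [1.4, 1.1, -5.3]
opening: 0.0112
```

```bash
python3 - <<'E'
from h import *
o=ctrl.get_obs();print(np.round(o['tool_pos'],4),o['opening'],np.round(o['force'],1))
a=ctrl.snapshot('scene');b=ctrl.snapshot('side')
c=np.zeros((590,780,3),np.uint8)
c[:300,:640]=cv2.resize(a[130:280,190:510][:, :320],None,fx=2,fy=2,interpolation=3)
c[305:585,:400]=cv2.resize(b[130:270,190:390],None,fx=2,fy=2,interpolation=3)
cv2.imwrite('pics/l1.png',c)
E
```

```text
[0.4442 0.0307 0.121 ] 0.01119692498963788 [ 1.4  1.1 -5.3]
```

View pics/l1.png

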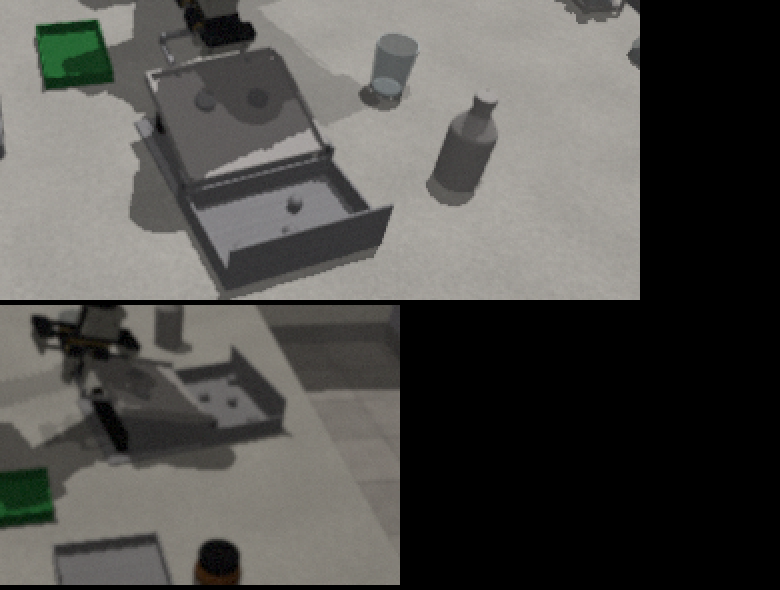

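The board is raised with both discs on it, at (205,102) and (257,98) in the crop, and no balls are left on it. Two or three balls show in the tray, so I'll hold and count them.

>>> drive_tool(
  plan=[
    [[0,0,0],[0,0,0],0],
    [[0,0,0],[0,0,0],0],
    [[0,0,0],[0,0,0],0],
    [[0,0,0],[0,0,0],0],
    [[0,0,0],[0,0,0],0],
    [[0,0,0],[0,0,0],0],
    [[0,0,0],[0,0,0],0],
    [[0,0,0],[0,0,0],0],
  ],
)

```text
clock: 6.95
tool_pos: [0.4443, 0.0307, 0.1211]
orientation: [90.0, 72.8, -166.9]
force: [1.2, 0.6, -5.5]
opening: 0.011
```

```bash
python3 - <<'E'
from h import *
o=ctrl.get_obs();print(np.round(o['tool_pos'],4),o['opening'],np.round(o['force'],1))
a=ctrl.snapshot('scene');b=ctrl.snapshot('side')
for c in('scene','side'):
    for r in ctrl.cut_out(c,'ball0_center'): print(c,round(r['confidence'],2),np.round(r['pixel']),r['pixels'].sum(),at(c,r['pixel'],.015).round(3))
w=ctrl.snapshot('wrist')
c=np.zeros((590,800,3),np.uint8)
c[:280,:480]=cv2.resize(a[150:290,260:420],(480,280)[:2],interpolation=3) if 0 else cv2.resize(a[150:290,250:410],(480,420),interpolation=3)[140:]
c[290:590,:400]=cv2.resize(b[150:225,250:350],(400,300),interpolation=3)
c[290:590,400:]=cv2.resize(w,(400,300))
cv2.imwrite('pics/l2.png',c)
E
```

```text
[0.4443 0.0307 0.1211] 0.010967366991109052 [ 1.2  0.6 -5.5]
scene 0.27 [306. 186.] 4036 [0.514 0.084 0.015]
```

View pics/l2.png

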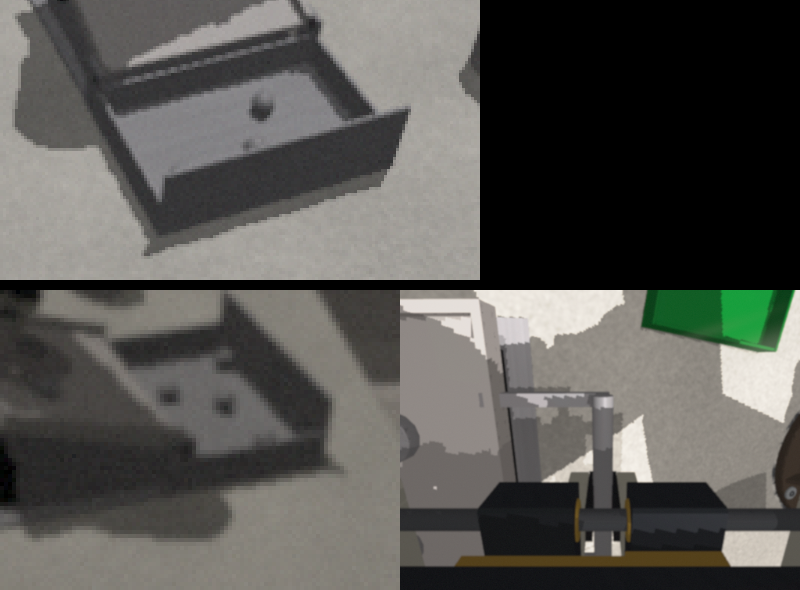

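The side view shows all four balls in the tray: (170,397), (225,405), (228,365) and, by the front wall, (265,440). The scene view agrees with two of them plus a hint of a third. The board carries only discs, so I'll lower it.

>>> drive_tool(
  plan=[
    [[0.006,-0.0004,0],[0,0,-1.4],0],
    [[0.0125,-0.0007,0],[0,0,-2.9],0],
    [[0.019,-0.0014,0],[0,0,-4.3],0],
    [[0.025,-0.0021,0],[0,0,-5.7],0],
    [[0.031,-0.003,0],[0,0,-7.2],0],
    [[0.0373,-0.0041,0],[0,0,-8.6],0],
    [[0.0435,-0.0053,0],[0,0,-10],0],
    [[0.0495,-0.0067,0],[0,0,-11.5],0],
    [[0.0555,-0.0083,0],[0,0,-12.9],0],
    [[0.0616,-0.01,0],[0,0,-14.3],0],
    [[0.0665,-0.0115,0],[0,0,-15.5],0],
    [[0.07,-0.0127,0],[0,0,-16.3],0],
    [[0.0735,-0.0138,0],[0,0,-17.2],0],
    [[0.0737,-0.0138,0],[0,0,-17.2],0],
    [[0.0737,-0.0138,0],[0,0,-17.2],0],
    [[0.0737,-0.0138,0],[0,0,-17.2],0.3],
    [[0.0737,-0.0138,0],[0,0,-17.2],0.45],
    [[0.0737,-0.0138,0],[0,0,-17.2],0.45],
    [[0.0737,-0.0138,0],[0,0,-17.2],0.45],
  ],
)

```text
clock: 8.78
tool_pos: [0.436, 0.0287, 0.0467]
orientation: [-107.1, 90.0, -4.1]
force: [0.2, -0.3, -0.2]
opening: 0.0323
```

```bash
python3 - <<'E'
from h import *
o=ctrl.get_obs();print(np.round(o['tool_pos'],4),o['opening'],np.round(o['force'],1))
print(rel([.55,.09,.27],down(np.radians(13),-1)))
E
```

```text
[0.436  0.0287 0.0467] 0.032330538169353516 [ 0.2 -0.3 -0.2]
(array([-0.2233, -0.1249,  0.0339]), array([ 0.05254624, -0.00153338,  0.00498414]))
```

>>> drive_tool(
  plan=[
    [[-0.02,0,0],[0,0,0],0.45],
    [[-0.05,0,0],[0,0,0],0.45],
    [[-0.085,0,0],[0,0,0],0.6],
    [[-0.12,-0.015,0],[0,0,0],0.6],
    [[-0.15,-0.045,0.005],[0,0,0],0.6],
    [[-0.175,-0.08,0.01],[0,0,0],0.6],
    [[-0.175,-0.12,0.015],[0,0,0],0.6],
    [[-0.175,-0.12,0.015],[0,0,0],0.6],
    [[-0.175,-0.12,0.015],[0,0,0],0.6],
    [[-0.175,-0.12,0.015],[0,0,0],0.6],
  ],
)

```text
clock: 9.62
tool_pos: [0.5488, 0.0702, 0.2207]
orientation: [97.9, 89.9, -159.1]
force: [-0.8, -0.5, 0.5]
opening: 0.0522
```

```bash
python3 - <<'E'
from h import *
import json
o=ctrl.get_obs();print(np.round(o['tool_pos'],3),np.round(o['joint_pos'],1))
cal=ctrl.get_calibration('wrist');im=ctrl.snapshot('wrist');cv2.imwrite('pics/w3.png',im)
json.dump({k:np.array(v).tolist() for k,v in cal.items()},open('w3.json','w'))
for r in ctrl.landmark_of('wrist','disc0'): print('lm',round(r['confidence'],2),np.round(r['pixel']),at('wrist',r['pixel'],.055,cal).round(4))
for r in ctrl.cut_out('wrist','disc0'): print('cut',round(r['confidence'],2),np.round(r['pixel']),r['pixels'].sum(),at('wrist',r['pixel'],.064,cal).round(4))
E
```

```text
[0.549 0.07  0.221] [ 27.6   9.4 -15.2  -0.  -65.5 -14.5]
lm 0.87 [234. 198.] [0.5684 0.1046 0.055 ]
lm 0.86 [250. 120.] [0.5693 0.0219 0.055 ]
cut 0.84 [232. 201.] 754 [0.57   0.1049 0.064 ]
cut 0.73 [250. 122.] 914 [0.5688 0.0226 0.064 ]
cut 0.38 [232. 140.] 42561 [0.5819 0.0428 0.064 ]
```

View pics/w3.png

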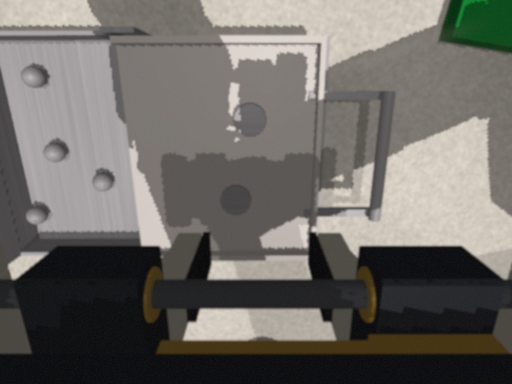

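All four balls are in the tray: (34,76), (55,151), (103,181), (37,214). The discs are at (250,120) and (236,199), so world (0.569,0.022) and (0.569,0.105). I'll grasp the first.

>>> drive_tool(
  plan=[
    [[0.02,-0.004,-0.025],[0,0,0],0.6],
    [[0.05,-0.009,-0.05],[0,0,0],0.6],
    [[0.08,-0.009,-0.0515],[0,0,0],0.6],
    [[0.11,-0.009,-0.0515],[0,0,0],0.6],
    [[0.135,-0.009,-0.0515],[0,0,0],0.6],
    [[0.15,-0.009,-0.0515],[0,0,0],0.6],
    [[0.158,-0.009,-0.0515],[0,0,0],0.6],
    [[0.162,-0.009,-0.0515],[0,0,0],0.6],
    [[0.1625,-0.009,-0.0515],[0,0,0],0.6],
    [[0.1625,-0.009,-0.0515],[0,0,0],0.3],
    [[0.1625,-0.009,-0.0515],[0,0,0],0.1],
    [[0.1625,-0.009,-0.0515],[0,0,0],0.1],
    [[0.1625,-0.009,-0.0515],[0,0,0],0.1],
    [[0.1625,-0.009,-0.0515],[0,0,0],0.1],
    [[0.1625,-0.009,-0.0515],[0,0,0],0.1],
    [[0.1625,-0.009,-0.0515],[0,0,0],0.1],
  ],
)

```text
clock: 11.1
tool_pos: [0.5693, 0.022, 0.06]
orientation: [-95.7, 89.9, 7.4]
force: [-2.0, 0.6, 5.8]
opening: 0.0302
```

```bash
python3 - <<'E'
from h import *
o=ctrl.get_obs();print(np.round(o['tool_pos'],4),o['opening'],np.round(o['force'],1),np.round(o['joint_pos'],1))
print(rel([.47,-.30,.20],down(0,-1)))
E
```

```text
[0.5693 0.022  0.06  ] 0.03024034596366527 [-2.   0.6  5.8] [ 21.9  20.1 -24.6   0.  -45.3  -8.8]
(array([-0.1401,  0.1695, -0.2912]), array([1.30700131e+01, 7.72950384e-04, 5.06496644e-02]))
```

>>> drive_tool(
  plan=[
    [[-0.015,0,0],[0,0,0],0.1],
    [[-0.04,0,0],[0,0,0],0.1],
    [[-0.075,0,0],[0,0,0],0.1],
    [[-0.11,0.01,-0.017],[0.8,0,0],0.1],
    [[-0.14,0.025,-0.043],[2,0,0],0.1],
    [[-0.14,0.044,-0.076],[3.5,0,0],0.1],
    [[-0.14,0.063,-0.108],[5,0,0],0.1],
    [[-0.14,0.081,-0.14],[6.5,0,0],0.1],
    [[-0.14,0.1,-0.172],[8,0,0],0.1],
    [[-0.14,0.119,-0.205],[9.5,0,0],0.1],
    [[-0.14,0.138,-0.237],[11,0,0],0.1],
    [[-0.14,0.156,-0.268],[12,0,0],0.1],
    [[-0.14,0.1695,-0.291],[13,0,0],0.1],
    [[-0.14,0.1695,-0.291],[13,0,0],0.1],
    [[-0.14,0.1695,-0.291],[13,0,0],0.1],
    [[-0.14,0.1695,-0.291],[13,0,0],0.1],
  ],
)

```text
clock: 12.43
tool_pos: [0.4697, -0.2997, 0.1997]
orientation: [-49.3, 90.0, 40.7]
force: [-0.1, 0.2, -0.5]
opening: 0.0302
```

```bash
python3 - <<'E'
from h import *
import json
o=ctrl.get_obs();print(np.round(o['tool_pos'],4),o['opening'],np.round(o['joint_pos'],1))
cal=ctrl.get_calibration('wrist');im=ctrl.snapshot('wrist');cv2.imwrite('pics/w4.png',im)
json.dump({k:np.array(v).tolist() for k,v in cal.items()},open('w4.json','w'))
for n in('dish','jar'):
  for r in ctrl.landmark_of('wrist',n): print(n,round(r['confidence'],2),np.round(r['pixel']),at('wrist',r['pixel'],0.,cal).round(4))
E
```

```text
[ 0.4697 -0.2997  0.1997] 0.030208658644537027 [-12.4  10.6 -16.6  -0.  -62.7  12.5]
dish 0.67 [242. 115.] [ 0.4892 -0.3533  0.    ]
jar 0.82 [95. 72.] [ 0.6402 -0.3964  0.    ]
```

View pics/w4.png

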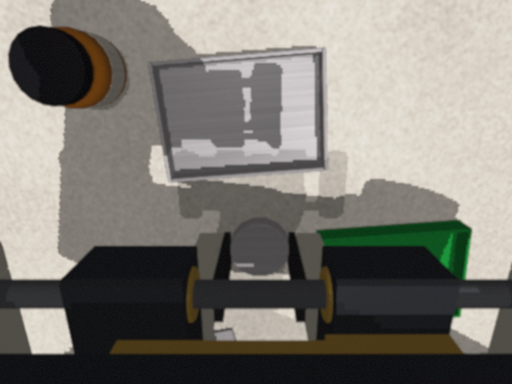

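The disc is held. The steel dish spans (150..325, 48..180) with its centre at (0.489,-0.354), and the jar is clear at (0.64,-0.396). I'll place disc A at (0.475,-0.378).

>>> drive_tool(
  plan=[
    [[0.02,-0.002,-0.03],[0,0,0],0.1],
    [[0.05,-0.005,-0.06],[0,0,0],0.1],
    [[0.08,-0.005,-0.078],[0,0,0],0.1],
    [[0.11,-0.005,-0.078],[0,0,0],0.1],
    [[0.14,-0.005,-0.078],[0,0,0],0.1],
    [[0.16,-0.005,-0.078],[0,0,0],0.1],
    [[0.175,-0.005,-0.078],[0,0,0],0.1],
    [[0.183,-0.005,-0.078],[0,0,0],0.1],
    [[0.188,-0.005,-0.078],[0,0,0],0.1],
    [[0.188,-0.005,-0.078],[0,0,0],0.1],
    [[0.188,-0.005,-0.078],[0,0,0],0.45],
    [[0.188,-0.005,-0.078],[0,0,0],0.45],
    [[0.188,-0.005,-0.078],[0,0,0],0.45],
    [[0.17,-0.005,-0.078],[0,0,0],0.45],
    [[0.145,-0.005,-0.078],[0,0,0],0.45],
    [[0.11,-0.005,-0.078],[0,0,0],0.45],
    [[0.07,-0.005,-0.078],[0,0,0],0.45],
    [[0.04,-0.005,-0.045],[0,0,0],0.45],
    [[0.02,-0.005,-0.01],[0,0,0],0.5],
    [[0.0,-0.005,0],[0,0,0],0.6],
  ],
)

```text
clock: 14.25
tool_pos: [0.475, -0.2965, 0.2028]
orientation: [-86.7, 89.8, 3.4]
force: [-0.1, 0.1, -1.0]
opening: 0.0458
```

```bash
python3 - <<'E'
from h import *
o=ctrl.get_obs();print(np.round(o['tool_pos'],4),o['opening'])
cal=ctrl.get_calibration('wrist');im=ctrl.snapshot('wrist');cv2.imwrite('pics/w5.png',im)
for r in ctrl.cut_out('wrist','disc0'): print(round(r['confidence'],2),np.round(r['pixel']),r['pixels'].sum(),at('wrist',r['pixel'],.013,cal).round(4))
print(rel([.569,.105,.17],down(np.radians(13),-1)))
E
```

```text
[ 0.475  -0.2965  0.2028] 0.045808810048233395
0.69 [260.  89.] 777 [ 0.4761 -0.3766  0.013 ]
(array([ 0.0354, -0.0934,  0.4026]), array([-12.699715  ,  -0.20647702,   0.52752373]))
```

>>> drive_tool(
  plan=[
    [[0,-0.008,0.035],[-1,0,0],0.6],
    [[0,-0.016,0.07],[-2,0,0],0.6],
    [[0,-0.025,0.108],[-3.5,0,0],0.6],
    [[0,-0.034,0.146],[-4.5,0,0],0.6],
    [[0,-0.043,0.184],[-6,0,0],0.6],
    [[0,-0.051,0.222],[-7,0,0],0.6],
    [[0,-0.06,0.26],[-8,0,0],0.6],
    [[0,-0.069,0.298],[-9.5,0,0],0.6],
    [[0,-0.078,0.336],[-10.5,0,0],0.6],
    [[0,-0.086,0.37],[-11.7,0,0],0.6],
    [[0.015,-0.0934,0.4026],[-12.7,-0.2,0.5],0.6],
    [[0.035,-0.0934,0.4026],[-12.7,-0.2,0.5],0.6],
    [[0.035,-0.0934,0.4026],[-12.7,-0.2,0.5],0.6],
    [[0.035,-0.0934,0.4026],[-12.7,-0.2,0.5],0.6],
  ],
)

```text
clock: 15.52
tool_pos: [0.5682, 0.1045, 0.1698]
orientation: [116.6, 89.9, -140.4]
force: [-0.9, -0.3, -0.2]
opening: 0.0527
```

```bash
python3 - <<'E'
from h import *
print(rel([.569,.105,.059],down(np.radians(13),-1)))
E
```

```text
(array([ 0.1108, -0.0011,  0.0004]), array([ 0.01904403, -0.05694924, -0.11381344]))
```

>>> drive_tool(
  plan=[
    [[0.03,-0.001,0],[0,0,0],0.6],
    [[0.06,-0.001,0],[0,0,0],0.6],
    [[0.085,-0.001,0],[0,0,0],0.6],
    [[0.1,-0.001,0],[0,0,0],0.6],
    [[0.107,-0.001,0],[0,0,0],0.6],
    [[0.11,-0.001,0],[0,0,0],0.6],
    [[0.111,-0.001,0],[0,0,0],0.6],
    [[0.111,-0.001,0],[0,0,0],0.3],
    [[0.111,-0.001,0],[0,0,0],0.1],
    [[0.111,-0.001,0],[0,0,0],0.1],
    [[0.111,-0.001,0],[0,0,0],0.1],
    [[0.111,-0.001,0],[0,0,0],0.1],
    [[0.111,-0.001,0],[0,0,0],0.1],
    [[0.111,-0.001,0],[0,0,0],0.1],
    [[0.095,-0.001,0],[0,0,0],0.1],
    [[0.07,-0.001,0],[0,0,0],0.1],
    [[0.035,-0.001,0],[0,0,0],0.1],
    [[0,-0.001,0],[0,0,0],0.1],
    [[-0.03,-0.001,0],[0,0,0],0.1],
    [[-0.03,-0.001,0],[0,0,0],0.1],
  ],
)

```text
clock: 17.18
tool_pos: [0.5726, 0.1059, 0.2069]
orientation: [-89.9, 89.5, 13.2]
force: [1.2, -0.5, 0.2]
opening: 0.03
```

```bash
python3 - <<'E'
from h import *
o=ctrl.get_obs();print(np.round(o['tool_pos'],4),o['opening'])
print(rel([.475,-.33,.2],down(0,-1)))
E
```

```text
[0.5726 0.1059 0.2069] 0.029969722321428194
(array([ 0.0052,  0.1938, -0.4024]), array([13.08744401,  0.05831267,  0.50036367]))
```

>>> drive_tool(
  plan=[
    [[0,0.012,-0.026],[1,0,0],0.1],
    [[0,0.028,-0.058],[2,0,0],0.1],
    [[0,0.044,-0.092],[3,0,0],0.1],
    [[0,0.06,-0.126],[4,0,0],0.1],
    [[0,0.077,-0.16],[5,0,0.1],0.1],
    [[0,0.093,-0.194],[6,0,0.2],0.1],
    [[0,0.11,-0.228],[7,0,0.3],0.1],
    [[0,0.126,-0.262],[8.5,0,0.4],0.1],
    [[0,0.143,-0.296],[9.5,0,0.5],0.1],
    [[0,0.159,-0.33],[11,0,0.5],0.1],
    [[0,0.176,-0.364],[12,0,0.5],0.1],
    [[0,0.188,-0.39],[13,0,0.5],0.1],
    [[0.005,0.1938,-0.4024],[13.1,0,0.5],0.1],
    [[0.005,0.1938,-0.4024],[13.1,0,0.5],0.1],
    [[0.005,0.1938,-0.4024],[13.1,0,0.5],0.1],
  ],
)

```text
clock: 18.43
tool_pos: [0.4744, -0.3305, 0.1994]
orientation: [37.8, 89.9, 127.7]
force: [0.1, 0.5, -0.4]
opening: 0.0303
```

```bash
python3 - <<'E'
from h import *
o=ctrl.get_obs();print(np.round(o['tool_pos'],4),o['opening'])
print(rel([.475,-.33,.012],down(0,-1)))
E
```

```text
[ 0.4744 -0.3305  0.1994] 0.030347639630682783
(array([ 0.1874, -0.0009,  0.0002]), array([-0.12347442,  0.08888264, -0.06890342]))
```

>>> drive_tool(
  plan=[
    [[0.025,0,0],[0,0,0],0.1],
    [[0.06,0,0],[0,0,0],0.1],
    [[0.095,0,0],[0,0,0],0.1],
    [[0.13,0,0],[0,0,0],0.1],
    [[0.155,0,0],[0,0,0],0.1],
    [[0.172,0,0],[0,0,0],0.1],
    [[0.182,0,0],[0,0,0],0.1],
    [[0.187,0,0],[0,0,0],0.1],
    [[0.187,0,0],[0,0,0],0.1],
    [[0.187,0,0],[0,0,0],0.45],
    [[0.187,0,0],[0,0,0],0.45],
    [[0.187,0,0],[0,0,0],0.45],
    [[0.17,0,0],[0,0,0],0.45],
    [[0.14,0,0],[0,0,0],0.45],
    [[0.1,0,0],[0,0,0],0.45],
    [[0.06,0,0.01],[0,0,0],0.45],
    [[0.03,0,0.03],[0,0,0],0.45],
    [[0,0,0.05],[0,0,0],0.45],
    [[0,0,0.05],[0,0,0],0.45],
    [[0,0,0.05],[0,0,0],0.45],
  ],
)

```text
clock: 20.1
tool_pos: [0.4758, -0.2801, 0.203]
orientation: [-88.5, 89.7, 1.5]
force: [-0.0, 0.2, 0.4]
opening: 0.0395
```

```bash
python3 - <<'E'
from h import *
o=ctrl.get_obs();print(np.round(o['tool_pos'],4),o['opening'],np.round(o['force'],1))
cal=ctrl.get_calibration('wrist');w=ctrl.snapshot('wrist');s=ctrl.snapshot('side')
for r in ctrl.cut_out('wrist','disc0'): print(round(r['confidence'],2),np.round(r['pixel']),at('wrist',r['pixel'],.013,cal).round(4))
c=np.zeros((384,800,3),np.uint8);c[:300,:400]=cv2.resize(w,(400,300));c[:300,400:]=cv2.resize(s[130:280,190:390],(400,300),interpolation=3)
cv2.imwrite('pics/f.png',c)
E
```

```text
[ 0.4758 -0.2801  0.203 ] 0.03953560741624574 [-0.   0.2  0.4]
0.95 [260.  74.] [ 0.4762 -0.3747  0.013 ]
0.68 [259. 119.] [ 0.4777 -0.3308  0.013 ]
```

View pics/f.png

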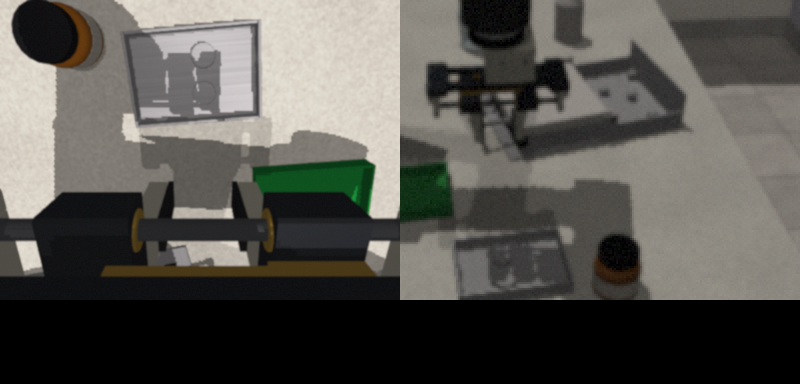

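Both discs lie flat in the steel dish, at (203,53) and (207,90) in the wrist half. The balls are still in the tray, the board is level and the gripper is clear of everything. I'm handing in.

```bash
python3 -c "
from plant import ctrl
print(ctrl.close_job())"
```

```text
the job is handed in; nothing more can be done
None
```

The job is done and handed in at about 20 s of the 64 s; the hand-in gives no verdict.

**Balls:** I gripped the bar and tilted the board to about 0.30 rad. While it was still raised, all four balls showed in the tray (one only faintly, by the front wall) and both discs stayed on the board. After lowering the board level, a close wrist view showed all four balls clearly in the tray.

**Discs:** I put them one by one in the steel dish. The last check had them at (0.476, -0.375) and (0.478, -0.331), against a dish centre of (0.489, -0.354), so both are well inside the rim.

**Last checks:**
- **Clear of contact:** The gripper was empty and the force reading was about 0 N.
- **Board:** It looked level, as far as it could be seen behind the arm.
- **Balls at the end:** The final side view showed only part of the tray, so the count of four rests on the earlier wrist view.
- **Bystanders:** The jar looked undisturbed. I did not measure the beaker and wash bottle again, but the arm did not go near them after its first move.
- **Disagreement:** The ball detector found no balls in the tray while the board was raised, so I counted them in the pictures by eye.

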